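Lower the inspection scope into a medicine jar

TASK

Take the bottle-inspection scope by its white handle, draw it out through the open front of its slotted hanger (the camera head is too wide to be lifted up through the slot), and lower it upright through the guide collar into the amber jar until the yellow band on its stem is level with the top of the collar. The scope must not touch the collar, the stand or the jar at any time, and everything else on the bench stays where it is. Finish while still holding the scope there in the gripper, upright, still and centred in the collar; do not let go.

Things in the scene. Friction and masses are not known exactly. Their poses are not given: they have to be found in the camera images.
- scope_grip (a point): Inspection scope, centre of its handle. Loose, about 140 g, hangs upright, round about its z axis (z up). White round handle 28 mm in diameter, 60 mm long, lime band at its top; under it a black flange 32 mm in diameter, 5 mm thick, its underside 35 mm below this point; then a steel stem 8 mm in diameter, and at the bottom the camera head.
- scope_band (a point): Middle of the yellow depth band (6 mm high) on the scope's stem, on the scope's axis, 65 mm below the handle's centre.
- scope_tip (a point): Centre of the underside of the scope's dark camera head (16 mm in diameter, 14 mm high), the scope's lowest point, 80 mm below the band and 145 mm below the handle's centre. Axes as the scope's.
- slot_seat (a point): Seat of the fixed white and teal hanger, on its top face 130 mm above the bench; the hung scope's axis starts over it. The flange rests on two prongs 12 mm thick, 56 mm over both, with a 12 mm slot between. The slot runs along the hanger's x axis, open only to its -x (roughly towards the robot). Post on the +x side, no higher than the prongs. Base plate 10 mm thick. z is up.
- slot_mouth (a point): Open front end of the hanger's slot, 24 mm from the seat towards the hanger's -x, at the same height. Here a lip 4 mm high and 5 mm wide crosses each prong's end: raise the scope 6 to 60 mm, then draw it out level towards -x. It is clear of the hanger when its axis is 45 mm or more from the seat. Axes as the hanger's.
- collar_top (a point): Centre of the top of the guide collar's hole, 130 mm above the bench. The collar is a white ring 48 mm in outer and 28 mm in inner diameter, 15 mm high, open above and below, on a fixed lime stand with an arm towards its +y to a column at +75 mm in y (top with a black cap at 136 mm). z is up.
- jar: Loose amber open jar, 85 mm high, mouth about 72 mm in outer diameter and 64 mm inside, standing on the stand's 12 mm base under the collar, its rim 18 mm below the collar. Origin at the centre of its underside.
- carton: Bystander: white and pink medicine carton 50 x 90 x 35 mm, origin under its centre.
- syrup: Bystander: amber bottle, 48 mm in diameter, 85 mm high, origin under its centre.
- pill_jar: Bystander: white jar, 44 mm in diameter, 60 mm high, origin under its centre.
- mortar: Bystander: white bowl, 90 mm in diameter, 60 mm high, origin under its centre.
- spatula: Bystander: spatula 180 mm long lying on the bench.
- basket: Bystander: lime basket of cartons 120 x 180 x 60 mm, origin under its centre.
- cup: Bystander: small white cup, 44 mm in diameter, 35 mm high, origin under its centre.
Things that resemble listed ones, but are neither listed nor needed, are in the scene too. What is shaped like the part that bears slot_seat but pink or red is not meant.

How it is judged (in metres and radians):
On the way, in this order (a step that is already met when the one before it is completed fails the run):
1. the scope is held, drawn out of the hanger's slot and clear of it (horizontal distance between scope_band and slot_seat above 0.045 m and angle between scope_tip's own z axis and vertical below 0.35 rad and contact force between scope and the fingers above 1 N and contact force between scope and hanger below 0.05 N), for 0.1 s.
2. the camera head is inside the collar's hole or below it, on its axis (horizontal distance between scope_tip and collar_top below 0.0065 m and z of scope_tip in the frame of collar_top below 0 m), for 0.1 s.
At the end, for the whole second after the job is handed in: The gripper holds the scope still and upright (within 3.4 degrees), touching neither collar, stand nor jar, with the yellow band within 7 mm of the height of the collar's top and within 4 mm of its axis, and the camera head within 6 mm of that axis; the jar stands where it was (within 8 mm) (horizontal distance between scope_band and collar_top below 0.004 m and horizontal distance between scope_tip and collar_top below 0.006 m and z of scope_band in the frame of collar_top between -0.007 and 0.007 m and angle between scope_tip's own z axis and vertical below 0.06 rad and linear speed of scope below 0.01 m/s and contact force between scope and the fingers above 1 N and contact force between scope and stand below 0.05 N and contact force between scope and jar below 0.05 N and distance of jar from where it was at the start of the episode below 0.008 m and angle between jar's own z axis and vertical below 0.1 rad); the arm keeps its last pose, push and grip.
It fails at once if the scope touches the collar or the stand (contact force between scope and stand above 0.2 N).
It fails at once if the scope touches the jar (contact force between scope and jar above 0.2 N).
It fails at once if a bystander is shifted by more than 20 mm or the jar by more than 8 mm (distance of any of carton, syrup, pill_jar, mortar, spatula, basket, cup from where it was at the start of the episode above 0.02 m or distance of jar from where it was at the start of the episode above 0.008 m).
It also fails if it takes over 56 s, if anything falls off the work surface, if the arm or the gripper's body presses on something with over 40 N, if the wrist force passes 120 N, or if a joint passes its speed limit or range.

ROBOT

A 7-joint arm with a two-finger parallel gripper is mounted at the origin on the work surface. World frame = base frame: x ahead of the robot, y to its left, z up, the work surface at z = 0. Lengths are in m, angles in degrees, forces in N, time in s.
With the tool pointing down it reaches from about 0.425 to 0.875 m from the base axis. Payload 4.7 kg.
Tool frame: the origin (TCP) lies at the very end of the fingers, on their centre line; the grasp point (between the pads) lies 19 mm behind it; z points along the fingers, y is the line along which they close (so a half turn about z gives the same grasp; the last joint's range is limited). The gripper opens to 87 mm and grips with 3 to 60 N. Pads are 19 mm wide; open, the fingers measure 117 mm over their backs; the gripper's body (75 mm by 190 mm) begins 51 mm behind the grasp point.
Start: joints at [-65.884, 18.392, -4.016, 83.108, 1.295, 78.541, -3.26], TCP at [0.257, 0.597, 0.19] pointing down, gripper open.
Joint ranges: [-163.93, 163.93], [-17.29, 119.83], [-79.2, 71.16], [3.27, 140.29], [-89.18, 269.18], [5.43, 117.66], [-154.24, 154.24]. Speed limits (degrees/s): [147.25, 147.25, 180, 180, 180, 180, 180].

INTERFACE

Orientations are given as [roll, pitch, yaw] about the fixed x, y, z axes, in that order (R = Rz(yaw) Ry(pitch) Rx(roll)).
In Python, from cell import telemetry, cams, env gives the robot as it stands.
- The arm moves only by the tool arm_command, never from a script. Its argument "series" is text: rows parted by semicolons, each of 5 numbers parted by spaces: the shift along the tool's x, y, z in mm, then the turn about the tool's z in rad, then the closure in counts, from 0 (fully open) to 255 (shut). A call has 1 to 20 rows; each row shifts and turns the commanded pose from where the row before left it, along the tool's axes as they then stand; what a row does not reach is not made up. A row lasts 1/12 s, in which the tool goes at most 41.7 mm and 7.16 degrees, less where a joint would pass 70% of its speed; a pose out of reach is approached as far as the arm can. A call is refused whole if a number of a shift passes 41.7 or a number of a turn 0.125, either way. A call with a gripper value outside its range is refused whole. The fingers move at their own pace and stop on an object; "squeeze" is the grip in N (left out, the last holds). Time passes only in rows, so rows that do not move let the fingers close. It gives the time, the measured TCP pose, the force, the opening and the grip force at its end, in the units of the state.
- telemetry.get_obs(): the state, without advancing time (a new reading comes with each control period).
- cams.read_camera(name): name is "scene" or "top" or "wrist"; returns the picture (400x640x3 uint8, blue, green, red); there is no depth.
- cams.calibration(name): a dict with "K" (3x3 intrinsics, pixels), "dist" ([k1, k2, p1, p2, k3] as OpenCV has them; the pictures are not rectified), "origin" and "rotation" of the camera in the world; the wrist camera has in their place "hand_eye" (4x4, takes a point from camera to tool coordinates, whose origin is the TCP and whose axes are the flange's). Camera axes: x right, y down, z forward; pixel columns grow to the right and rows downward; lengths in m; the calibration is good to about 2 mm. A picture is of the moment at which its call begins: read the wrist's pose just before it. calibration takes no time and is no camera call.
- env.sign_off(): hands the job in; it is judged then, once.
The state is a dict: "time_s": time; "qpos": joint angles; "joint_velocities": joint speeds; "effort": joint torques, N m; "tool_pos": TCP position; "tool_rot": TCP orientation; "force": force on the tool from outside, world axes, zero at the start; "wrist_torque": the same for the moment, N m; "grip_width": finger opening in m; "grasp_force": force on a finger pad.
Only numpy, scipy, OpenCV 4.12 (cv2) and the standard library are available. Lean on these libraries where they do the work, as an engineer would, in place of code of your own. Each camera call takes 0.05 s, during which the arm holds its last target. There are 200 camera calls.

## Working session

There is one attempt and no reset: what is moved stays moved. The work goes in short steps, Python scripts to look and compute and a tool call to move; the robot and the scene stay as the last step left them, time stands still between calls to the robot, and variables do not carry over. Pictures are saved under pics/ and viewed, at most 10 in all, crops included, and the job is handed in when it is done.

Besides the shell and the picture viewer there is one more tool, called after "Request:" by a JSON object that holds its "method" and its "body". arm_command: Moves the arm, as the interface text tells. Its arguments: {"type":"object","properties":{"series":{"type":"string"},"squeeze":{"type":"number"}},"required":["series"]}

```bash
mkdir -p pics; cat > h.py <<'E'
import numpy as np, cv2, json
from cell import telemetry, cams, env
from scipy.spatial.transform import Rotation as Ro
def snap(n,f):
    o=telemetry.get_obs(); im=cams.read_camera(n); cv2.imwrite('pics/'+f,im); return o,im
def pose(n,o=None):
    c=cams.calibration(n); K=np.array(c['K']);d=np.array(c['dist'],float)
    if 'hand_eye' in c:
        T=np.eye(4);T[:3,:3]=Ro.from_euler('xyz',o['tool_rot'],degrees=True).as_matrix();T[:3,3]=o['tool_pos']
        M=T@np.array(c['hand_eye']); return K,d,M[:3,3],M[:3,:3]
    return K,d,np.array(c['origin']),np.array(c['rotation'])
def ray(n,uv,o=None):
    K,d,t,R=pose(n,o); p=cv2.undistortPoints(np.array([[uv]],float),K,d)[0,0]
    return t,R@np.array([p[0],p[1],1])
def onz(n,uv,z,o=None):
    t,r=ray(n,uv,o); return t+r*(z-t[2])/r[2]
def proj(n,P,o=None):
    K,d,t,R=pose(n,o); return cv2.projectPoints(np.array(P,float).reshape(-1,3),cv2.Rodrigues(R.T)[0],-R.T@t,K,d)[0][:,0]
E
python3 - <<'E'
from h import *
o,a=snap('scene','s1.png');_,b=snap('top','t1.png')
print(o)
for n in('scene','top'):print(cams.calibration(n))
E
```

```text
{'time_s': 0.0, 'qpos': array([-65.88396459,  18.43943559,  -4.01542613,  83.17490165,
         1.29332996,  78.53928679,  -3.26113344]), 'joint_velocities': array([ 0.01679296,  0.04653239, -0.05761859, -0.03800609, -0.05051751,
       -0.07607964,  0.02756654]), 'effort': array([-4.12465515e-04, -4.91285741e+01, -4.03520074e-01, -3.12522054e+01,
       -6.37146877e-02,  4.38310322e-02,  1.78518139e-04]), 'tool_pos': array([0.25698944, 0.59637876, 0.18905727]), 'tool_rot': array([-1.79891524e+02,  4.07464043e-03,  1.56692151e+02]), 'force': array([-0.33137068,  0.61328774, -0.38997997]), 'wrist_torque': array([-0.08865286, -0.05268699,  0.03313027]), 'grasp_force': 0.0, 'grip_width': 0.0872941922708282}
{'K': array([[456.9286909 ,   0.        , 317.42888268],
       [  0.        , 456.9286909 , 198.68320401],
       [  0.        ,   0.        ,   1.        ]]), 'dist': array([-0.0217436,  0.       ,  0.       ,  0.       ,  0.       ]), 'origin': array([1.16630221, 0.09829647, 1.28578344]), 'rotation': array([-150.46138984,   -0.56958126,  107.52454892])}
{'K': array([[422.9277174 ,   0.        , 322.60556925],
       [  0.        , 422.9277174 , 209.76365578],
       [  0.        ,   0.        ,   1.        ]]), 'dist': array([-0.06349435,  0.        ,  0.        ,  0.        ,  0.        ]), 'origin': array([ 0.42535514, -0.07128838,  1.50916867]), 'rotation': array([-1.74946551e+02, -2.19274307e-02, -9.13536389e+01])}
```

View pics/s1.png

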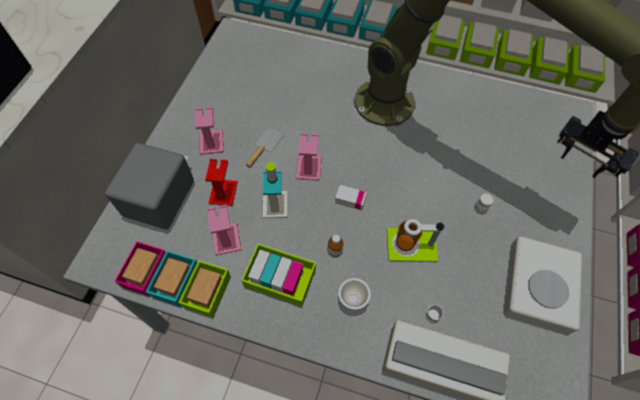

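View pics/t1.png

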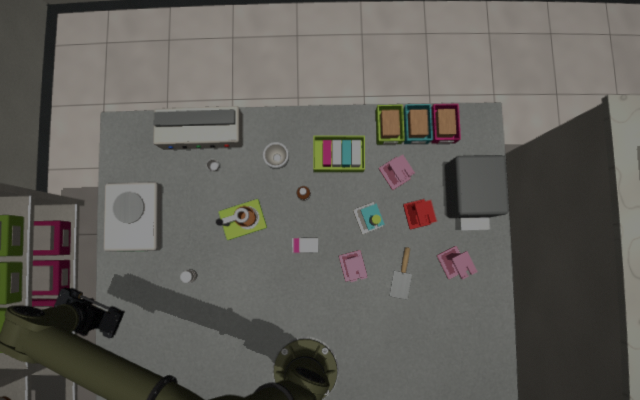

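The scene view shows the teal and white hanger at about (272,190), with the lime scope top at (270,169). The collar and amber jar are at (410,232), on the lime stand at (412,244). In the top view the scope top is at (376,219) and the collar at (243,215).

Look-alikes, in top-view pixels: pink hangers at (352,264), (397,170) and (456,262), and a red one at (420,213). I choose the teal one at (368,218), which carries the scope. I'll check it in a close crop.

```bash
sed -i "s/return K,d,np.array(c\['origin'\]),np.array(c\['rotation'\])/return K,d,np.array(c['origin']),Ro.from_euler('xyz',c['rotation'],degrees=True).as_matrix()/" h.py
python3 - <<'E'
from h import *
s=cv2.imread('pics/s1.png');t=cv2.imread('pics/t1.png')
def crop(im,x,y,w,h,k):return cv2.resize(im[y:y+h,x:x+w],None,fx=k,fy=k,interpolation=cv2.INTER_CUBIC)
a=np.vstack([np.hstack([crop(t,340,190,66,50,6),crop(t,210,190,66,50,6)]),np.hstack([crop(s,240,155,66,66,6)[:300*2],crop(s,380,210,66,66,6)])])
# 792 x 696 -> scale rows
a=a[:, :]
cv2.imwrite('pics/c1.png',cv2.resize(a,None,fx=5/6,fy=5/6))
print(onz('top',(376,219),.13+.005+.06+.03-.03), onz('scene',(270,169),.2),onz('top',(243,215),.13),onz('scene',(411,228),.13))
E
```

```text
[ 0.508703   -0.24022857  0.195     ] [ 0.52531518 -0.23371404  0.2       ] [0.53619771 0.18653194 0.13      ] [0.54798779 0.191295   0.13      ]
```

View pics/c1.png

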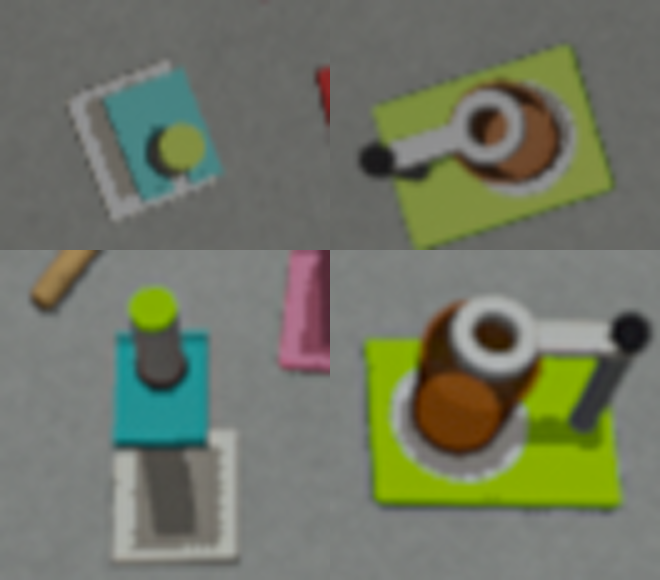

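The crops confirm the choice: the white-handled scope with the lime top hangs in the teal hanger. In the top view its centre is (376.4,219.4), and in the scene view (270.6,166.6). The collar ring is at (241.8,215.4) in the top view and (412.8,227) in the scene view. The stand's black cap is at (219.4,222) in the top view.

```bash
python3 - <<'E'
from h import *
np.set_printoptions(precision=4,suppress=True)
def tri(a,b):
    t1,r1=ray('top',a);t2,r2=ray('scene',b);A=np.stack([r1,-r2],1);k=np.linalg.lstsq(A,t2-t1,rcond=None)[0]
    p,q=t1+k[0]*r1,t2+k[1]*r2;return (p+q)/2,p-q
print('scope',onz('top',(376.4,219.4),.195),onz('scene',(270.6,166.6),.195),tri((376.4,219.4),(270.6,166.6)))
print('coll',onz('top',(241.8,215.4),.13),onz('scene',(412.8,227),.13),tri((241.8,215.4),(412.8,227)))
cs=[onz('top',(340+u/5,190+v/5),.13)[:2] for u,v in((103,97),(182,68),(220,177),(140,203))]
print('plate',cs); d=(cs[0]+cs[1]-cs[2]-cs[3]);e=cs[0]+cs[3]-cs[1]-cs[2];print(np.degrees(np.arctan2(d[1],d[0])),np.degrees(np.arctan2(-e[0],e[1])))
cap=onz('top',(219.4,222),.136);c=onz('top',(241.8,215.4),.13);e=cap-c;print('standyaw',np.linalg.norm(e),np.degrees(np.arctan2(-e[0],e[1])))
for n,uv in(('carton',(305,245)),('syrup',(303,193)),('mortar',(276,155)),('pill',(187,276)),('basket',(339,154)),('redtop',(412,212)),('pink',(397,170)),('pink',(352,264)),('spat',(402,270))):print(n,onz('top',uv,.05)[:2])
E
```

```text
scope [ 0.5074 -0.2414  0.195 ] [ 0.5142 -0.2365  0.195 ] (array([ 0.5077, -0.2414,  0.1838]), array([ 0.0008, -0.0029,  0.0004]))
coll [0.535  0.1905 0.13  ] [0.5434 0.1955 0.13  ] (array([0.5359, 0.195 , 0.1153]), array([ 0.0006, -0.0034, -0.0006]))
plate [array([ 0.5455, -0.1992]), array([ 0.5634, -0.2517]), array([ 0.4913, -0.2741]), array([ 0.4755, -0.2211])]
17.34722023517787 17.668237465186266
standyaw 0.07553206429025947 15.697075248439562
carton [ 0.4341 -0.0115]
syrup [ 0.6144 -0.0081]
mortar [0.7511 0.0841]
pill [0.3364 0.3974]
basket [ 0.7494 -0.137 ]
redtop [ 0.5392 -0.385 ]
pink [ 0.6879 -0.3386]
pink [ 0.3653 -0.1713]
spat [ 0.3404 -0.3425]
```

Request:
{"method": "arm_command", "body": {"series": "0 0 -10 0.1227 0;0 0 -10 0.1227 0;0 0 -10 0.1227 0;0 0 -10 0.1227 0;0 0 -10 0.1227 0;0 0 -10 0.1227 0;0 0 -10 0.1227 0;-36 5.4 0 0 0;-36 5.4 0 0 0;-36 5.4 0 0 0;-36 5.4 0 0 0;-36 5.4 0 0 0;-36 5.4 0 0 0;-36 5.4 0 0 0;-36 5.4 0 0 0;-36 5.4 0 0 0;-36 5.4 0 0 0;-36 5.4 0 0 0;-36 5.4 0 0 0"}}

```text
time_s: 1.68
tool_pos: [0.449, 0.2025, 0.2599]
tool_rot: [-180.0, -0.0, 107.5]
force: [0.5, -0.3, -0.2]
grip_width: 0.0869
grasp_force: 0.0
```

Request:
{"method": "arm_command", "body": {"series": "-35 -6.3 0 0 0;-35 -6.3 0 0 0;-35 -6.3 0 0 0;-35 -6.3 0 0 0;-35 -6.3 0 0 0;-35 -6.3 0 0 0;-35 -6.3 0 0 0;-35 -6.3 0 0 0;-35 -6.3 0 0 0;-35 -6.3 0 0 0;0 0 0 0 0;0 0 0 0 0"}}

```text
time_s: 2.68
tool_pos: [0.4932, -0.1508, 0.2599]
tool_rot: [-180.0, 0.0, 107.2]
force: [0.5, 0.5, -0.1]
grip_width: 0.0873
grasp_force: 0.0
```

```bash
python3 - <<'E'
from h import *
o,a=snap('wrist','w1.png');print(o['time_s'],o['tool_pos'],o['tool_rot'],o['qpos'],cams.calibration('wrist'))
print(proj('wrist',[.509,-.240,.195],o))
E
```

```text
2.6833 [ 0.49318489 -0.15076986  0.25991297] [-1.79961017e+02  9.02217753e-03  1.07177679e+02] [-30.65539827  -0.99544975  44.62721162  96.98565702   0.73150616
  83.75203771  31.0651928 ] {'K': array([[297.25201321,   0.        , 319.333946  ],
       [  0.        , 297.25201321, 194.6358686 ],
       [  0.        ,   0.        ,   1.        ]]), 'dist': array([-0.05457269,  0.        ,  0.        ,  0.        ,  0.        ]), 'hand_eye': array([[ 7.02162299e-04, -9.63322187e-01, -2.68346550e-01,
         7.24387024e-02],
       [ 9.99999479e-01,  4.77547325e-04,  9.02303378e-04,
        -4.86154106e-05],
       [-7.41060686e-04, -2.68347044e-01,  9.63322020e-01,
        -1.94381124e-01],
       [ 0.00000000e+00,  0.00000000e+00,  0.00000000e+00,
         1.00000000e+00]])}
[[307.78183396 282.16233275]]
```

View pics/w1.png

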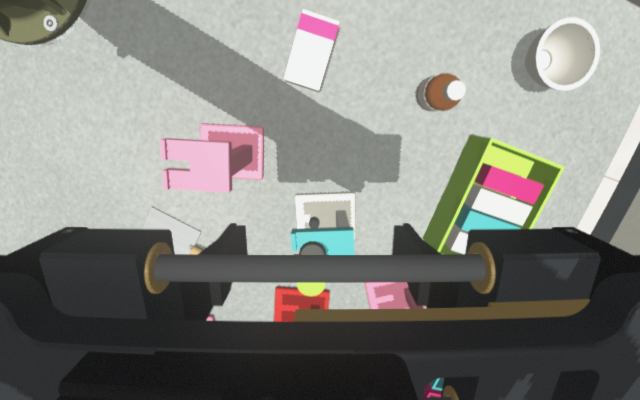

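The wrist view shows the teal hanger at (324,240) with the lime scope top partly hidden by the crossbar at (311,288). I'll move closer so the scope is in clear view.

Request:
{"method": "arm_command", "body": {"series": "-20 -4 0 0 0;-20 -4 0 0 0;-20 -4 0 0 0;0 0 0 0 0;0 0 0 0 0;0 0 0 0 0"}}

```text
time_s: 3.23
tool_pos: [0.5008, -0.2069, 0.2598]
tool_rot: [-180.0, -0.1, 107.6]
force: [-0.4, 0.4, 0.1]
grip_width: 0.0869
grasp_force: 0.0
```

```bash
python3 - <<'E'
from h import *
o,a=snap('wrist','w2.png');print(o['time_s'],o['tool_pos'],o['tool_rot'],o['qpos'])
print(proj('wrist',[[.509,-.240,.195],[.509,-.24,.135]],o))
c=a[100:300,200:440];cv2.imwrite('pics/w2c.png',cv2.resize(c,None,fx=3,fy=3,interpolation=2))
np.save('o2.npy',o,allow_pickle=True)
E
```

```text
3.2333 [ 0.50076712 -0.20691644  0.25979713] [-1.79995625e+02 -8.43394354e-02  1.07640095e+02] [-26.34390833   3.80736794  48.8332331   93.75525922  -2.94420993
  83.80227667  40.38773107]
[[316.78414942 229.9841971 ]
 [317.18621575 209.75508834]]
```

View pics/w2c.png

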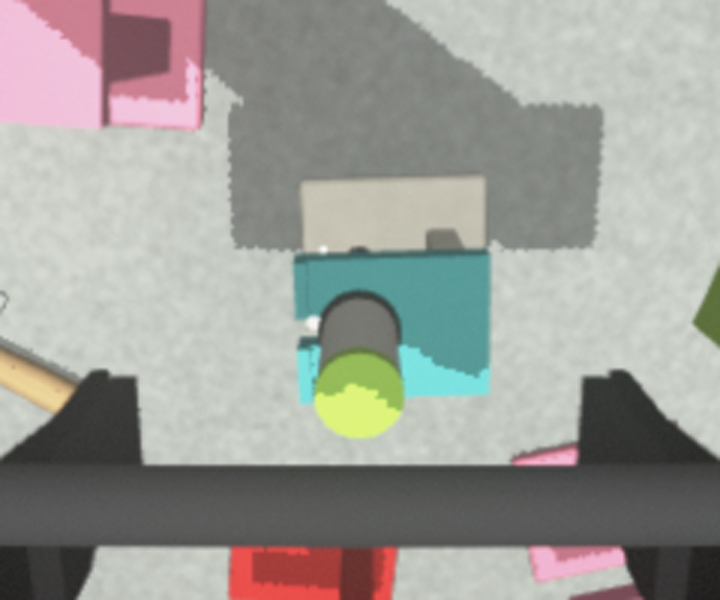

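The lime top is at (319.7,231.3). The teal plate's corners are at about (298,185.3), (363.3,183.7), (363.3,231.7) and (299.7,234.7).

```bash
python3 - <<'E'
from h import *
o=np.load('o2.npy',allow_pickle=True).item()
p=onz('wrist',(319.7,231.3),.195,o);print(p)
c=[onz('wrist',(200+u/3,100+v/3),.13,o)[:2] for u,v in((294,256),(490,251),(490,395),(299,404))]
print(c)
d=c[1]+c[2]-c[0]-c[3];e=c[0]+c[1]-c[2]-c[3];print(np.degrees(np.arctan2(d[1],d[0])),np.degrees(np.arctan2(-e[0],e[1])),np.linalg.norm(d)/2,np.linalg.norm(e)/2)
R=Ro.from_euler('xyz',o['tool_rot'],degrees=True).as_matrix()
print('in tool',R.T@(p-o['tool_pos']))
E
```

```text
[ 0.51200568 -0.24043465  0.195     ]
[array([ 0.48023956, -0.22062605]), array([ 0.54951367, -0.19652676]), array([ 0.5693279 , -0.25100789]), array([ 0.49914026, -0.2773033 ])]
19.86739296379111 19.20252579570409 0.07414378965063735 0.05885369673090465
in tool [-0.03544318  0.00055781  0.06474499]
```

Request:
{"method": "arm_command", "body": {"series": "-18 0.5 0 -0.024 0;-17.5 0 0 0 0;0 0 0 0 0;0 0 22 0 0;0 0 22 0 0;0 0 22 0 0;0 0 22 0 0;0 0 12 0 0;0 0 8 0 0;0 0 0 0 0;0 0 0 0 0;0 0 0 0 0"}}

```text
time_s: 4.28
tool_pos: [0.5128, -0.2429, 0.1534]
tool_rot: [179.9, 0.1, 108.9]
force: [-0.5, 0.8, 0.0]
grip_width: 0.0869
grasp_force: 0.0
```

```bash
python3 - <<'E'
from h import *
o,a=snap('wrist','w3.png');print(o['time_s'],o['tool_pos'],o['tool_rot'],o['qpos'],o['force'])
c=a[100:300,200:440];cv2.imwrite('pics/w3c.png',cv2.resize(c,None,fx=3,fy=3,interpolation=2))
np.save('o3.npy',o,allow_pickle=True)
E
```

```text
4.2833 [ 0.51283069 -0.2429493   0.1534303 ] [1.79901791e+02 5.76333214e-02 1.08872924e+02] [-21.09405906  12.38333593  50.12660657  99.66054988  -9.97363949
  72.46890981  50.25453594] [-0.51692857  0.83020241  0.00442244]
```

View pics/w3c.png

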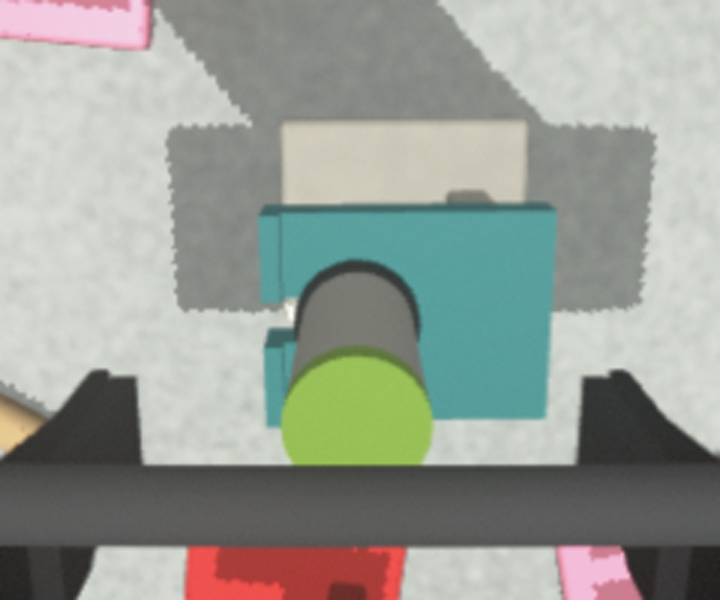

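The scope top is now at (319.2,241), centred between the fingers. The hanger's edges run nearly along the image axes.

```bash
python3 - <<'E'
from h import *
o=np.load('o3.npy',allow_pickle=True).item()
R=Ro.from_euler('xyz',o['tool_rot'],degrees=True).as_matrix()
for uv in((319.2,241),):
    p=onz('wrist',uv,.195,o);print(p,'in tool',R.T@(p-o['tool_pos']))
f=onz('wrist',(319.2,100+322/3-0),.135,o)
c=[onz('wrist',(200+u/3,100+v/3),.13,o)[:2] for u,v in((281,207),(555,206),(545,418),(284,427))]
d=c[1]+c[2]-c[0]-c[3];e=c[0]+c[1]-c[2]-c[3];print(c,np.degrees(np.arctan2(d[1],d[0])),np.degrees(np.arctan2(-e[0],e[1])))
# slot centre line at mouth: slot edges v 302..330 at u~275
print('slot',[R.T@(onz('wrist',(200+u/3,100+v/3),.134,o)-o['tool_pos']) for u,v in((272,302),(272,331))])
E
```

```text
[ 0.51179737 -0.2401054   0.195     ] in tool [ 2.98344046e-03  1.34188633e-05 -4.15727586e-02]
[array([ 0.48473347, -0.21923943]), array([ 0.54898021, -0.19694668]), array([ 0.56822847, -0.25071775]), array([ 0.50338101, -0.27552113])] 20.042975586725895 19.00074447960181
slot [array([ 0.00817675, -0.02140219,  0.01938543]), array([ 0.00052275, -0.02159852,  0.01939279])]
```

Request:
{"method": "arm_command", "body": {"series": "3 0 3 0 0;0 0 0 0 0;0 0 0 0 255;0 0 0 0 255;0 0 0 0 255;0 0 0 0 255;0 0 0 0 255;0 0 0 0 255;0 0 0 0 255;0 0 0 0 255;0 0 0 0 255;0 0 0 0 255;0 0 0 0 255;0 0 0 0 255;0 0 0 0 255;0 0 0 0 255;0 0 0 0 255", "squeeze": 25}}

```text
time_s: 5.75
tool_pos: [0.5111, -0.2399, 0.1492]
tool_rot: [180.0, 0.0, 108.9]
force: [-0.2, -0.2, -1.0]
grip_width: 0.0273
grasp_force: 25.0
```

Request:
{"method": "arm_command", "body": {"series": "0 0 -6 0 255;0 0 -6 0 255;0 0 -6 0 255;0 0 -6 0 255;0 0 0 0 255;0 0 0 0 255;0 -5 0 0 255;0 -5 0 0 255;0 -5 0 0 255;0 -5 0 0 255;0 0 0 0 255;0 0 0 0 255"}}

```text
time_s: 6.75
tool_pos: [0.4917, -0.2466, 0.1732]
tool_rot: [180.0, -0.0, 108.8]
force: [1.0, -0.8, -2.0]
grip_width: 0.0272
grasp_force: 25.0
```

Request:
{"method": "arm_command", "body": {"series": "0 -5 0 0 255;0 -5 0 0 255;0 -5 0 0 255;0 -5 0 0 255;0 -5 0 0 255;0 -5 0 0 255;0 -6 0 0 255;0 -6 0 0 255;0 -6 0 0 255;0 -6 0 0 255;0 0 0 0 255;0 0 0 0 255;0 0 0 0 255"}}

```text
time_s: 7.83
tool_pos: [0.4413, -0.2636, 0.1733]
tool_rot: [180.0, 0.0, 108.9]
force: [-0.1, 0.9, -1.8]
grip_width: 0.0271
grasp_force: 25.0
```

```bash
python3 - <<'E'
from h import *
o,a=snap('wrist','w4.png');print(o['time_s'],o['tool_pos'],o['tool_rot'],o['qpos'],o['force'],o['wrist_torque'])
s=cams.read_camera('scene')
c=cv2.resize(a[100:300,200:440],(480,400),interpolation=2);b=cv2.resize(s[120:240,220:310],(300,400),interpolation=2)
cv2.imwrite('pics/w4c.png',np.hstack([c,b]))
np.save('o4.npy',o,allow_pickle=True)
E
```

```text
7.8333 [ 0.44131154 -0.26364763  0.17325058] [1.79960805e+02 1.67566700e-03 1.08876111e+02] [-22.43481202   1.7252894   51.88769833 105.12199598  -1.44291242
  73.79049432  48.71859548] [-0.05334425  0.91307127 -1.84383572] [-0.09926471  0.01163625 -0.03105301]
```

View pics/w4c.png

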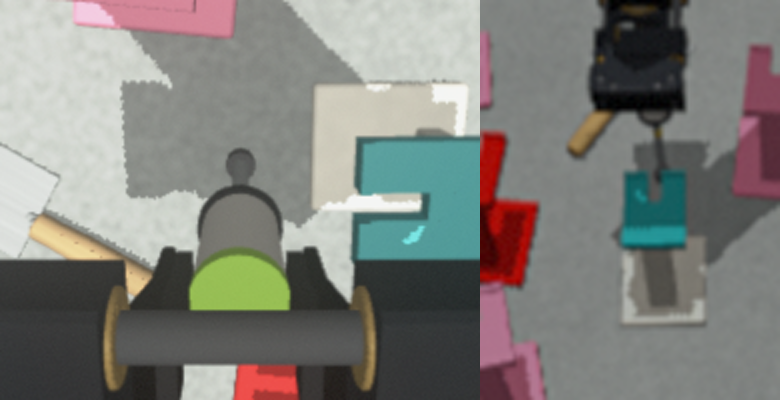

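The scope is clear of the hanger and held, with its head visible at (320,182) and its lime top at about (320,249). Next I'll measure its offset and tilt in the grip.

```bash
python3 - <<'E'
from h import *
np.set_printoptions(precision=4,suppress=True)
o=np.load('o4.npy',allow_pickle=True).item()
R=Ro.from_euler('xyz',o['tool_rot'],degrees=True).as_matrix();t=o['tool_pos']
dz=t[2]-.1492; zc=.165+dz
def tool(uv,z): return R.T@(onz('wrist',uv,z,o)-t)
print('top',tool((320,249),zc+.03),'head',tool((320,182),zc-.138), 'flange',tool((320,100+188/2),zc-.03))
# predicted outline for axis at tool (x,0)
for x in(0,.001,.002,-.001):
  P=lambda dx,dy,h:t+R@np.array([x+dx,dy,-(zc+h-t[2])])
  th=np.linspace(0,2*np.pi,40)
  for nm,r,h in(('lime',.014,.03),('flange',.016,-.03),('headtop',.008,-.131),('headbot',.008,-.145)):
    q=(proj('wrist',[P(r*np.cos(a),r*np.sin(a),h) for a in th],o)-[200,100])*2
    print(x,nm,q.min(0),q.max(0))
E
```

```text
top [ 0.0001  0.0005 -0.0458] head [-0.0014  0.0009  0.1222] flange [0.0148 0.0006 0.0142]
0 lime [187.3563 250.7142] [289.3347 343.6627]
0 flange [195.2362 184.8545] [281.382  266.3981]
0 headtop [223.3261 149.7055] [253.2336 178.8331]
0 headbot [223.9327 144.543 ] [252.6212 172.5543]
0.001 lime [187.2683 247.2119] [289.4266 340.4991]
0.001 flange [195.1839 182.1953] [281.4371 263.9446]
0.001 headtop [223.3146 147.8566] [253.247  177.0321]
0.001 headbot [223.9222 142.7661] [252.6336 170.8214]
0.002 lime [187.1802 243.697 ] [289.5187 337.3237]
0.002 flange [195.1316 179.5296] [281.4923 261.4849]
0.002 headtop [223.3032 146.0047] [253.2605 175.2282]
0.002 headbot [223.9118 140.9864] [252.6459 169.0857]
-0.001 lime [187.4441 254.204 ] [289.2429 346.8147]
-0.001 flange [195.2884 187.5071] [281.3268 268.8452]
-0.001 headtop [223.3375 151.5514] [253.2202 180.631 ]
-0.001 headbot [223.9431 146.3172] [252.6089 174.2845]
```

Request:
{"method": "arm_command", "body": {"series": "0 0 -6 0 255;0 0 -12 0 255;0 0 -16 0 255;0 0 -16 0 255;0 0 -16 0 255;0 0 -16 0 255;0 0 -16 0 255;0 0 -11 0 255;0 0 -6 0 255;0 0 0 0 255"}}

```text
time_s: 8.77
tool_pos: [0.4417, -0.2643, 0.2898]
tool_rot: [179.9, 0.1, 108.9]
force: [0.0, -1.1, -1.9]
grip_width: 0.0271
grasp_force: 25.0
```

Request:
{"method": "arm_command", "body": {"series": "10 6 0 0 255;20 12 0 0 255;25.5 15 0 0 255;25.5 15 0 0 255;25.5 15 0 0 255;25.5 15 0 0 255;25.5 15 0 0 255;25.5 15 0 0 255;25.5 15 0 0 255;25.5 15 0 0 255;25.5 15 0 0 255;25.5 15 0 0 255;25.5 15 0 0 255;25.5 15 0 0 255;25.5 15 0 0 255;25.5 15 0 0 255;15 9 0 0 255;0 0 0 0 255;0 0 0 0 255;0 0 0 0 255"}}

```text
time_s: 10.43
tool_pos: [0.5354, 0.1913, 0.2878]
tool_rot: [-179.9, 0.1, 108.7]
force: [-0.1, -0.6, -1.2]
grip_width: 0.0271
grasp_force: 25.0
```

```bash
python3 - <<'E'
from h import *
o,a=snap('wrist','w5.png');print(o['time_s'],o['tool_pos'],o['tool_rot'],o['qpos'],o['force'],o['wrist_torque'])
cv2.imwrite('pics/w5c.png',cv2.resize(a[100:300,220:420],(600,600),interpolation=2))
np.save('o5.npy',o,allow_pickle=True)
E
```

```text
10.4333 [0.53541137 0.19127028 0.28775949] [-1.79937346e+02  7.97494305e-02  1.08747744e+02] [-44.66742571   6.75752388  24.75481335  86.73566389  -2.74922288
  87.19056815  -1.17846099] [-0.05652642 -0.58352157 -1.23768197] [-0.14773856  0.0093027   0.04549068]
```

View pics/w5c.png

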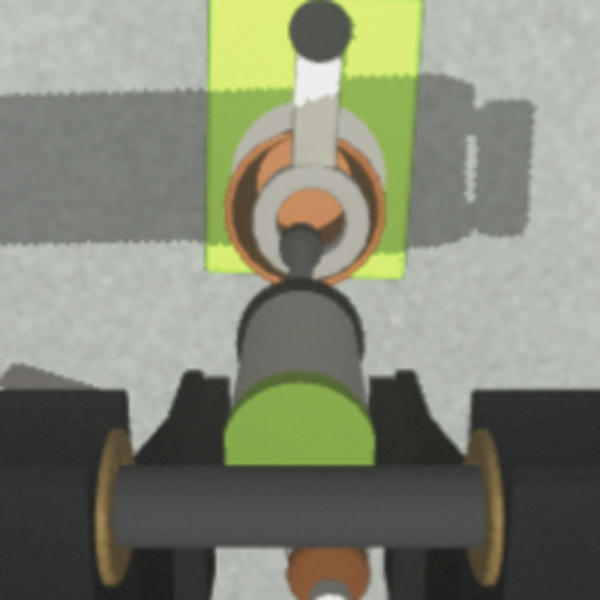

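The picture shows the collar ring spanning x 254–370 with its top at y 165, in crop pixels at 3x. The camera head is at (301,246), spanning x 279–323. The scope is about 11 px left of the ring's axis. I'll fit the outlines and compute the offset.

```bash
python3 - <<'E'
from h import *
from scipy.optimize import least_squares
np.set_printoptions(precision=4,suppress=True)
o=np.load('o5.npy',allow_pickle=True).item()
R=Ro.from_euler('xyz',o['tool_rot'],degrees=True).as_matrix();t=o['tool_pos'];th=np.linspace(0,2*np.pi,90)
def ext(c,r,z):
    W=[[c[0]+r*np.cos(a),c[1]+r*np.sin(a),z] for a in th]
    return (proj('wrist',W,o)-[220,100])*3
def fit(r,z,x0,x1,y0):
    f=lambda c:(lambda q:[q[:,0].min()-x0,q[:,0].max()-x1,q[:,1].min()-y0])(ext(c,r,z))
    s=least_squares(f,t[:2]);c=np.r_[s.x,z];return c,R.T@(c-t),s.fun
ring=fit(.024,.13,254,370,165);print('ring',ring)
zc=t[2]+.0158
for n,a in(('lime',(.014,zc+.03,224,375,373)),('flange',(.016,zc-.03,237,363,277)),('headtop',(.008,zc-.131,279,323,224)),('headbot',(.008,zc-.145,279,323,224))):print(n,fit(*a)[1:])
q=ext(ring[0],.014,.13);print('inner',q.min(0),q.max(0))
E
```

```text
ring (array([0.5412, 0.1921, 0.13  ]), array([-0.0008,  0.0059,  0.1578]), array([-1.6127,  1.6132,  0.0558]))
lime (array([ 0.0006,  0.0004, -0.0458]), array([-1.2215,  1.221 ,  0.0632]))
flange (array([0.0001, 0.0006, 0.0142]), array([-1.7305,  1.73  ,  0.0704]))
headtop (array([0.0002, 0.0013, 0.1152]), array([-0.4574,  0.4574,  0.0062]))
headbot (array([-0.0027,  0.0013,  0.1292]), array([ 0.5083, -0.5083, -0.0066]))
inner [277.2271 190.081 ] [346.7778 258.2635]
```

Request:
{"method": "arm_command", "body": {"series": "1.5 4.5 0 0 255;0 0 7 0 255;0 0 7 0 255;0 0 7 0 255;0 0 0 0 255;0 0 0 0 255;0 0 0 0 255;0 0 0 0 255"}}

```text
time_s: 11.15
tool_pos: [0.5392, 0.196, 0.2675]
tool_rot: [180.0, -0.0, 108.9]
force: [-0.1, 0.7, -1.1]
grip_width: 0.0274
grasp_force: 25.0
```

```bash
python3 - <<'E'
from h import *
o,a=snap('wrist','w6.png');print(o['time_s'],o['tool_pos'],o['tool_rot'],o['force'])
cv2.imwrite('pics/w6c.png',cv2.resize(a[130:260,270:370],(600,780),interpolation=2)[:600])
np.save('o6.npy',o,allow_pickle=True)
E
```

```text
11.15 [0.53924189 0.19604622 0.26749883] [ 1.79963434e+02 -5.80197530e-03  1.08858331e+02] [-0.05631849  0.71014746 -1.12465246]
```

View pics/w6c.png

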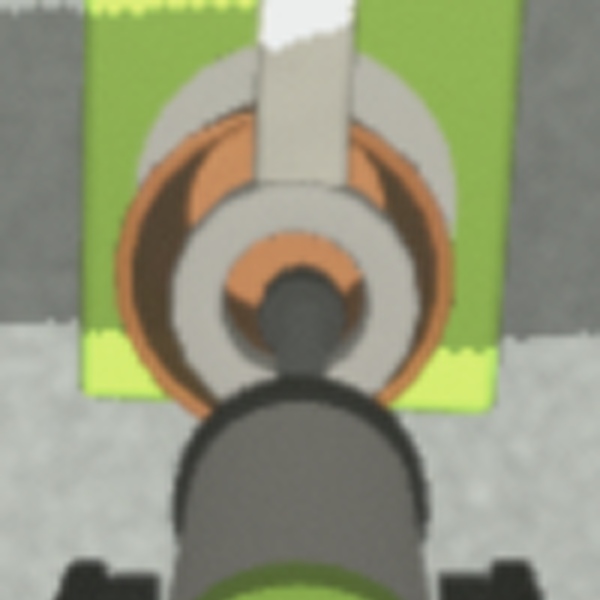

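The collar's outer edge spans x 172–419 with its top at y 181. Its inner edge spans x 223–369 with its top at y 231. The head spans x 258–346 with its top at y 265 (6x crop).

```bash
python3 - <<'E'
from h import *
from scipy.optimize import least_squares
np.set_printoptions(precision=4,suppress=True)
o=np.load('o6.npy',allow_pickle=True).item()
R=Ro.from_euler('xyz',o['tool_rot'],degrees=True).as_matrix();t=o['tool_pos'];th=np.linspace(0,2*np.pi,90)
def ext(c,r,z): return (proj('wrist',[[c[0]+r*np.cos(a),c[1]+r*np.sin(a),z] for a in th],o)-[270,130])*6
def fit(r,z,x0,x1,y0):
    f=lambda c:(lambda q:[q[:,0].min()-x0,q[:,0].max()-x1,q[:,1].min()-y0])(ext(c,r,z))
    s=least_squares(f,t[:2]);return R.T@(np.r_[s.x,z]-t),s.fun
zc=t[2]+.0158
for n,a in(('outer',(.024,.13,172,419,181)),('inner',(.014,.13,223,369,231)),('flange',(.016,zc-.03,175,429,374)),('headbot',(.008,zc-.145,258,346,265)),('headtop',(.008,zc-.131,258,346,265))):print(n,fit(*a))
E
```

```text
outer (array([-0.0038,  0.0001,  0.1375]), array([-2.3017,  2.3021,  0.0845]))
inner (array([-0.0033,  0.0002,  0.1375]), array([-0.417 ,  0.417 ,  0.0091]))
flange (array([0.0001, 0.0009, 0.0142]), array([-2.4587,  2.4596,  0.0995]))
headbot (array([-0.0021,  0.0013,  0.1292]), array([ 0.997 , -0.9972, -0.0128]))
headtop (array([0.0007, 0.0013, 0.1152]), array([-0.9345,  0.9346,  0.0126]))
```

Request:
{"method": "arm_command", "body": {"series": "-2.2 -1.1 0 0 255;0 0 0 0 255;0 0 0 0 255;0 0 4 0 255;0 0 5 0 255;0 0 5 0 255;0 0 5 0 255;0 0 5 0 255;0 0 5 0 255;0 0 5 0 255;0 0 0 0 255;0 0 0 0 255;0 0 0 0 255"}}

```text
time_s: 12.28
tool_pos: [0.5389, 0.1936, 0.2334]
tool_rot: [180.0, -0.0, 108.9]
force: [0.0, 0.3, -2.0]
grip_width: 0.0273
grasp_force: 25.0
```

```bash
python3 - <<'E'
from h import *
o,a=snap('wrist','w7.png');print(o['time_s'],o['tool_pos'],o['tool_rot'],o['force'])
cv2.imwrite('pics/w7c.png',cv2.resize(a[130:260,270:370],(600,780),interpolation=2)[:600])
np.save('o7.npy',o,allow_pickle=True)
E
```

```text
12.2833 [0.53892673 0.19364474 0.23339845] [ 1.79970862e+02 -3.53056921e-03  1.08856894e+02] [ 0.01750603  0.33170055 -1.99307303]
```

View pics/w7c.png

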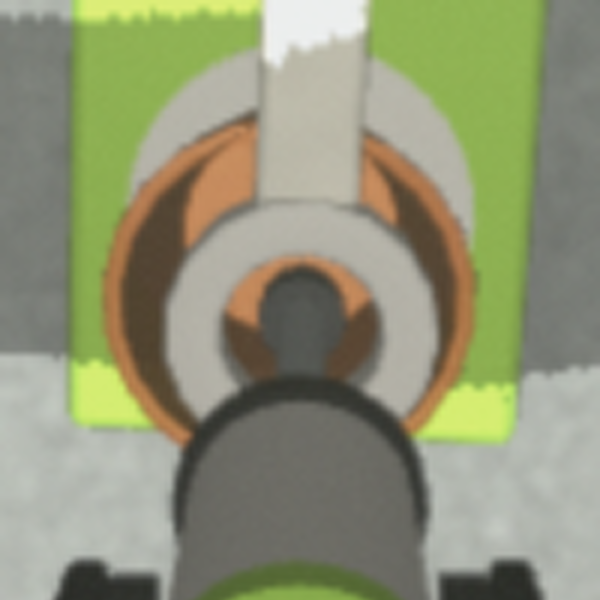

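The head is now inside the collar and centred sideways: ring inner edge x 222–382 with its top at y 254, outer edge x 165–440 with its top at y 199, head x 258–346. Next is the fore-aft offset.

```bash
python3 - <<'E'
from h import *
from scipy.optimize import least_squares
np.set_printoptions(precision=4,suppress=True)
o=np.load('o7.npy',allow_pickle=True).item()
R=Ro.from_euler('xyz',o['tool_rot'],degrees=True).as_matrix();t=o['tool_pos'];th=np.linspace(0,2*np.pi,90)
def ext(c,r,z): return (proj('wrist',[[c[0]+r*np.cos(a),c[1]+r*np.sin(a),z] for a in th],o)-[270,130])*6
def fit(r,z,x0,x1,y0):
    f=lambda c:(lambda q:[q[:,0].min()-x0,q[:,0].max()-x1,q[:,1].min()-y0])(ext(c,r,z))
    s=least_squares(f,t[:2]);return R.T@(np.r_[s.x,z]-t),s.fun
for n,a in(('outer',(.024,.13,165,440,199)),('inner',(.014,.13,222,382,254))):print(n,fit(*a))
E
```

```text
outer (array([-0.0015,  0.0013,  0.1034]), array([-2.0363,  2.037 ,  0.0835]))
inner (array([-0.0009,  0.0012,  0.1034]), array([-1.4427,  1.443 ,  0.0351]))
```

Request:
{"method": "arm_command", "body": {"series": "0 0 5 0 255;0 0 5 0 255;0 0 5 0 255;0 0 5 0 255;0 0 5 0 255;0 0 5 0 255;0 0 5 0 255;0 0 5 0 255;0 0 5 0 255;0 0 5 0 255;0 0 4 0 255;0 0 0 0 255;0 0 0 0 255;0 0 0 0 255;0 0 0 0 255;0 0 0 0 255"}}

```text
time_s: 13.67
tool_pos: [0.539, 0.1937, 0.1796]
tool_rot: [180.0, -0.0, 108.9]
force: [-0.2, -0.5, -1.3]
grip_width: 0.027
grasp_force: 25.0
```

```bash
python3 - <<'E'
from h import *
o,a=snap('wrist','w8.png');np.save('o8.npy',o,allow_pickle=True)
print(o['time_s'],o['tool_pos'],o['tool_rot'],o['force'],o['grasp_force'])
# flange/lime rows along the axis column, before and after (slip check)
b=cv2.imread('pics/w7.png')
for im in(b,a):
    g=im[185:236,320].astype(int);print(g.sum(1)//3)
E
```

```text
13.6667 [0.53901238 0.19369459 0.17956066] [ 1.79954854e+02 -8.94602427e-03  1.08856825e+02] [-0.16664361 -0.51423118 -1.29418759] 24.99783217906952
[ 86  85  84  85  86  86  82  67  52  51  55  66  99 107 106 107 106 106
 107 106 106 106 107 105 108 105 106 107 106 106 106 106 106 106 104 106
 106 106  95  84  81  83 100 123 127 126 127 127 127 127 126]
[123  98  95  97  97  95  94  76  61  59  62  75 112 119 120 120 120 120
 119 121 119 118 120 119 119 121 120 120 119 119 119 118 119 119 118 119
 119 116 105  96  91  94 112 139 142 142 141 142 143 142 141]
```

The scope hasn't slipped in the grip. By calculation the band is at z ≈ 0.130 m, level with the collar top, and the position is within tolerance.

```bash
python3 -c "
from cell import env
print(env.sign_off())"
```

```text
the job is handed in; nothing more can be done
None
```

I handed the job in with the scope gripped at 25 N, upright to about 1°, and lowered through the collar into the jar. The yellow band is calculated (not seen) to be within about 1 mm of the collar's top and axis. I saw no sign of contact, and the system gave no verdict.

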